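Tip the chisel rests and lay the chisels in them

TASK

The three L-shaped wooden chisel rests are standing on their short legs: tip each one over its corner onto its long leg, without lifting it off the bench, so that its groove faces up. Then lay every chisel in a rest of its own, handle flat down in the groove with its butt end close up to the upright short leg (within about 2 cm) and the blade pointing out over the open end. Leave the glue bottle, the blue pot and the wooden spanner blank where they are.

Things in the scene. Friction and masses are not known exactly. Their poses are not given: they have to be found in the camera images.
- rest1_mid (a point): Brown wooden L, 56 mm wide, legs 15 mm thick; from the outer corner edge the short leg is 55 mm, the long leg 130 mm; 180 g. Starts on its short leg. Point: middle of the long leg, 65 mm from the corner edge, mid-thickness. Own z: along the long leg, corner to free end (up at first); x: along the short leg, corner to free end; y: along the corner edge. Tipped, own x is up, this point 7.5 mm high.
- rest1_groove (a point): Middle of that rest's groove, on its floor: the inner (+x) face of the long leg, 77 mm from the corner edge; same axes. The groove runs along own z between two dark strips 6 mm high, 8 mm wide, 100 mm long, 30 mm apart; the leg's flat sides are 5 mm outside them. To tip, the long leg's free end swings over towards the side away from the short leg. The short leg's inner face is 62 mm from here.
- rest2_mid (a point): Brown wooden L, 56 mm wide, legs 15 mm thick; from the outer corner edge the short leg is 55 mm, the long leg 130 mm; 180 g. Starts on its short leg. Point: middle of the long leg, 65 mm from the corner edge, mid-thickness. Own z: along the long leg, corner to free end (up at first); x: along the short leg, corner to free end; y: along the corner edge. Tipped, own x is up, this point 7.5 mm high.
- rest2_groove (a point): Middle of that rest's groove, on its floor: the inner (+x) face of the long leg, 77 mm from the corner edge; same axes. The groove runs along own z between two dark strips 6 mm high, 8 mm wide, 100 mm long, 30 mm apart; the leg's flat sides are 5 mm outside them. To tip, the long leg's free end swings over towards the side away from the short leg. The short leg's inner face is 62 mm from here.
- rest3_mid (a point): Brown wooden L, 56 mm wide, legs 15 mm thick; from the outer corner edge the short leg is 55 mm, the long leg 130 mm; 180 g. Starts on its short leg. Point: middle of the long leg, 65 mm from the corner edge, mid-thickness. Own z: along the long leg, corner to free end (up at first); x: along the short leg, corner to free end; y: along the corner edge. Tipped, own x is up, this point 7.5 mm high.
- rest3_groove (a point): Middle of that rest's groove, on its floor: the inner (+x) face of the long leg, 77 mm from the corner edge; same axes. The groove runs along own z between two dark strips 6 mm high, 8 mm wide, 100 mm long, 30 mm apart; the leg's flat sides are 5 mm outside them. To tip, the long leg's free end swings over towards the side away from the short leg. The short leg's inner face is 62 mm from here.
- chisel1_mid (a point): Wood chisel lying flat on the bench, 120 g; may be absent. Orange handle 110 x 24 x 22 mm high with a black band; steel blade 90 mm long, 16 mm wide, 4 mm thick, at half the handle's height. Point: centre of the handle, half-way up (11 mm). Own x runs from the handle to the blade's tip, z up; the butt end is 55 mm behind the point.
- chisel1_front (a point): Front end of that chisel's handle, where the blade begins, 55 mm ahead of the handle's centre along own x; the blade's tip is 90 mm further on. Absent with its chisel.
- chisel2_mid (a point): Wood chisel lying flat on the bench, 120 g; may be absent. Orange handle 110 x 24 x 22 mm high with a black band; steel blade 90 mm long, 16 mm wide, 4 mm thick, at half the handle's height. Point: centre of the handle, half-way up (11 mm). Own x runs from the handle to the blade's tip, z up; the butt end is 55 mm behind the point.
- chisel2_front (a point): Front end of that chisel's handle, where the blade begins, 55 mm ahead of the handle's centre along own x; the blade's tip is 90 mm further on. Absent with its chisel.
- chisel3_mid (a point): Wood chisel lying flat on the bench, 120 g; may be absent. Orange handle 110 x 24 x 22 mm high with a black band; steel blade 90 mm long, 16 mm wide, 4 mm thick, at half the handle's height. Point: centre of the handle, half-way up (11 mm). Own x runs from the handle to the blade's tip, z up; the butt end is 55 mm behind the point.
- chisel3_front (a point): Front end of that chisel's handle, where the blade begins, 55 mm ahead of the handle's centre along own x; the blade's tip is 90 mm further on. Absent with its chisel.
- glue: White glue bottle with yellow label and red cap, 56 mm across, 150 mm tall, origin at the centre of its foot. A bystander.
- spanner: Flat pale wooden spanner blank, 160 mm long, 12 mm thick, origin at the middle of its underside. A bystander.
- pencil_pot: Blue ceramic pot, 70 mm across, 90 mm tall, origin at the centre of its foot. A bystander.

How it is judged:
By the outcome, as a careful person would: the job done as asked, in the order asked, and still so for the second after the job is handed in, with the robot touching nothing.
Of chisel1, chisel2, chisel3 only 2 to 3 are there at a start; the rules pass over those that are not, and their reading is None.
At some moment in a run one of chisel1, chisel2, chisel3 may be knocked a few centimetres aside while the robot is not near it.
Once in a run the grip may slacken for a moment while it holds something.
It also fails if it takes over 210 s, if anything falls off the work surface, if the arm or the gripper's body presses on something with over 40 N, if the wrist force passes 120 N, or if a joint passes its speed limit or range.

ROBOT

A 7-joint arm with a two-finger parallel gripper is mounted at the origin on the work surface. World frame = base frame: x ahead of the robot, y to its left, z up, the work surface at z = 0. Lengths are in m, angles in degrees, forces in N, time in s.
With the tool pointing down it reaches from about 0.425 to 0.875 m from the base axis. Payload 4.7 kg.
Tool frame: the origin (TCP) lies at the very end of the fingers, on their centre line; the grasp point (between the pads) lies 19 mm behind it; z points along the fingers, y is the line along which they close (so a half turn about z gives the same grasp; the last joint's range is limited). The gripper opens to 85 mm and grips with 20 to 120 N. Pads are 22 mm wide; open, the fingers measure 114 mm over their backs; the gripper's body (76 mm by 85 mm) begins 54 mm behind the grasp point. The pads swing forward as they close: fully open they stand 13 mm farther back than shut.
Start: joints at [-65.77, 18.392, -4.016, 83.108, 1.295, 78.541, -3.26], TCP at [0.258, 0.596, 0.231] pointing down, gripper open.
Joint ranges: [-163.93, 163.93], [-17.29, 119.83], [-79.2, 71.16], [3.27, 140.29], [-89.18, 269.18], [5.43, 117.66], [-154.24, 154.24]. Speed limits (degrees/s): [147.25, 147.25, 180, 180, 180, 180, 180].

INTERFACE

Orientations are given as a 3x3 rotation matrix whose columns are the frame's x, y, z axes.
In Python, from station import arm, eyes, workorder gives the robot as it stands.
- The arm moves only by the tool play_rows, never from a script. Its argument "increments" is a list that holds one entry, the list of rows, each a list of 5 numbers: the shift along the tool's x, y, z in mm, then the turn about the tool's z in rad, then the gripper command: -1 is fully open, 1 is shut, values between are in proportion. A call has 1 to 10 rows; each row shifts and turns the commanded pose from where the row before left it, along the tool's axes as they then stand; what a row does not reach is not made up. A row lasts 1/10 s, in which the tool goes at most 50 mm and 8.59 degrees, less where a joint would pass 70% of its speed; a pose out of reach is approached as far as the arm can. A call with a gripper value outside its range is refused whole. The fingers move at their own pace and stop on an object; the grip force is fixed at half the most. Time passes only in rows, so rows that do not move let the fingers close. It gives the time, the measured TCP pose, the force, the opening and the grip force at its end, in the units of the state.
- arm.get_obs(): the state, without advancing time (a new reading comes with each control period).
- eyes.grab_frame(name): name is "side" or "top"; returns (picture, depth): 420x560x3 uint8, blue, green, red; 420x560 float32, m along the optical axis (not along the pixel's ray), 0 where there is no reading.
- eyes.camera_info(name): a dict with "fov_y" (degrees; the focal length in pixels is half the picture's height over the tangent of half this angle, whatever the lens; pixels are square), "cx", "cy" (the principal point, pixels), "k1" (the pictures are not rectified: a ray, as slopes to the right and down, at radius r is drawn at 1 + k1 r^2 times it, then the intrinsics apply), "world_to_cam" (4x4, takes a point from world to camera coordinates). Camera axes: x right, y down, z forward; pixel columns grow to the right and rows downward; lengths in m; the calibration is good to about 2 mm. A picture is of the moment at which its call begins. camera_info takes no time and is no camera call.
- workorder.sign_off(): hands the job in; it is judged then, once.
The state is a dict: "time": time; "qpos": joint angles; "qd": joint speeds; "joint_efforts": joint torques, N m; "ee_pos": TCP position; "tool_rot": TCP orientation; "wrist_force": force on the tool from outside, world axes, zero at the start; "torque": the same for the moment, N m; "opening": finger opening in m; "finger_force": force on a finger pad.
Only numpy, scipy, OpenCV 4.12 (cv2) and the standard library are available. Lean on these libraries where they do the work, as an engineer would, in place of code of your own. Each camera call takes 0.05 s, during which the arm holds its last target. There are 200 camera calls.

## Working session

There is one attempt and no reset: what is moved stays moved. The work goes in short steps, Python scripts to look and compute and a tool call to move; the robot and the scene stay as the last step left them, time stands still between calls to the robot, and variables do not carry over. Pictures are saved under pics/ and viewed, at most 18 in all, crops included, and the job is handed in when it is done.

Besides the shell and the picture viewer there is one more tool, called after "Emit:" as name(argument=value, ...), one argument or row to a line, values as JSON. play_rows: Moves the arm, as the interface text tells. Its arguments: {"type":"object","properties":{"increments":{"type":"array"}},"required":["increments"]}

```bash
mkdir -p pics; ls
cat > h.py <<'E'
import numpy as np, cv2
from station import arm, eyes, workorder
def grab(n,save=None):
    im,d=eyes.grab_frame(n); im=np.array(im)
    if save: cv2.imwrite('pics/'+save+'.png',im)
    return im,np.array(d)
def und(n,uv):
    c=eyes.camera_info(n); f=210/np.tan(np.radians(c['fov_y'])/2)
    p=(np.atleast_2d(uv).astype(float)-[c['cx'],c['cy']])/f
    q=p.copy()
    for _ in range(30): q=p/(1+c['k1']*(q**2).sum(1,keepdims=True))
    return q
def W(n):
    T=np.array(eyes.camera_info(n)['world_to_cam']); return T[:3,:3],T[:3,3]
def plane(n,uv,z):
    q=und(n,uv);R,t=W(n);C=-R.T@t;D=np.c_[q,np.ones(len(q))]@R
    return C+D*((z-C[2])/D[:,2])[:,None]
def cloud(n,d):
    v,u=np.mgrid[0:420,0:560]; q=und(n,np.c_[u.ravel(),v.ravel()]);R,t=W(n)
    P=np.c_[q,np.ones(len(q))]*d.reshape(-1,1)
    return ((P-t)@R).reshape(420,560,3)
E
python3 - <<'E'
from h import *
np.set_printoptions(precision=4,suppress=True)
o=arm.get_obs(); print(o)
for n in('top','side'):
    im,d=grab(n,n+'0'); c=eyes.camera_info(n); print(n,c)
    np.savez('/tmp/'+n+'0.npz',im=im,d=d)
E
```

```text
pics
{'time': 0.0, 'qpos': array([-65.7693,  18.4415,  -4.0163,  83.1763,   1.2936,  78.5391,
        -3.2626]), 'qd': array([ 0.0133,  0.0292,  0.1659, -0.073 , -0.034 ,  0.0934, -0.0283]), 'joint_efforts': array([ -0.0017, -49.3586,  -0.3829, -31.4337,   0.013 ,   0.011 ,
        -0.    ]), 'ee_pos': array([0.2582, 0.5959, 0.2302]), 'tool_rot': array([[-0.9176,  0.3975, -0.0007],
       [ 0.3975,  0.9176, -0.0018],
       [-0.0001, -0.002 , -1.    ]]), 'wrist_force': array([-0.1983,  0.1592,  0.5871]), 'torque': array([-0.0003, -0.0535, -0.0144]), 'finger_force': 0.0, 'opening': 0.085329706465081}
top {'fov_y': 54.450536480632316, 'cx': 286.7856971805467, 'cy': 204.85348685241877, 'k1': -0.037924625009050854, 'world_to_cam': array([[-0.0029, -0.9999,  0.011 , -0.0208],
       [-0.9927,  0.0015, -0.1203,  0.5931],
       [ 0.1203, -0.0112, -0.9927,  0.915 ],
       [ 0.    ,  0.    ,  0.    ,  1.    ]])}
side {'fov_y': 45.06785019926462, 'cx': 286.03397069171217, 'cy': 216.1906923522418, 'k1': -0.05265263642024493, 'world_to_cam': array([[ 0.9406, -0.3393,  0.0096, -0.5549],
       [-0.2229, -0.6389, -0.7363,  0.2008],
       [ 0.2559,  0.6905, -0.6766,  1.0556],
       [ 0.    ,  0.    ,  0.    ,  1.    ]])}
```

View pics/top0.png

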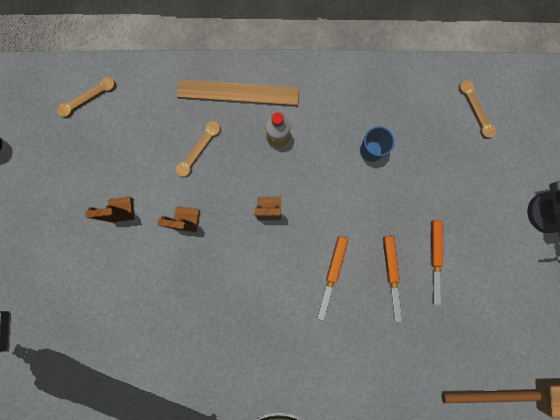

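View pics/side0.png

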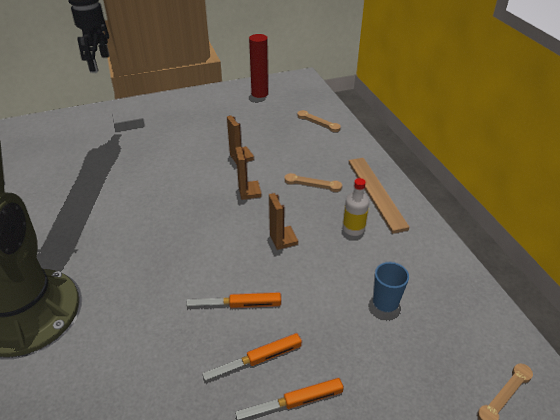

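The top view shows three upright rests at about (110,210), (182,219) and (268,208). Three chisels lie at (337,260), (392,260) and (437,243) with their handles on the far side. In the side view the short legs point to +x, so the rests tip towards the robot.

```bash
cat >> h.py <<'E'
def chisels(n,im,zt=0.022):
    # orange handles: rect of contour cast onto top-face plane; returns centre xy, axis angle (towards blade), length,width
    hsv=cv2.cvtColor(im,cv2.COLOR_BGR2HSV); m=cv2.inRange(hsv,(6,190,140),(16,255,255))
    m=cv2.morphologyEx(m,cv2.MORPH_CLOSE,np.ones((5,5)))
    out=[]
    for c in cv2.findContours(m,cv2.RETR_EXTERNAL,cv2.CHAIN_APPROX_NONE)[0]:
        if cv2.contourArea(c)<250: continue
        P=plane(n,c[:,0,:],zt)[:,:2].astype(np.float32)*1000
        (cx,cy),(w,h),a=cv2.minAreaRect(P)
        if h>w: a+=90
        a=(a+90)%180-90
        out.append((cx,cy,a if abs(a)<180 else a,max(w,h),min(w,h),*c[:,0].mean(0)))
    return np.array(out)
def rests(n,im,d):
    hsv=cv2.cvtColor(im,cv2.COLOR_BGR2HSV); X=cloud(n,d)
    m=((hsv[...,0]<20)&(hsv[...,1]>110)&(hsv[...,2]>25)&(d>0)&(X[...,2]>0.005)&(X[...,2]<0.14)&(X[...,1]>-0.05)&(X[...,1]<0.5)&(X[...,0]>0.3)).astype(np.uint8)
    k,l,s,_=cv2.connectedComponentsWithStats(m)
    return [X[l==i] for i in range(1,k) if s[i,4]>150],[s[i,:4] for i in range(1,k) if s[i,4]>150]
E
python3 - <<'E'
from h import *
np.set_printoptions(precision=1,suppress=True)
for n in('top','side'):
    f=np.load('/tmp/'+n+'0.npz'); im,d=f['im'],f['d']
    print(n); print(chisels(n,im))
    X=cloud(n,d)
    for r in chisels(n,im):
        u,v=int(r[5]),int(r[6]); print('z handle',X[v-2:v+3,u-2:u+3,2].mean()*1000)
    R,S=rests(n,im,d)
    for P,s in zip(R,S):
        P=P*1000
        print(s,len(P),'z',np.percentile(P[:,2],[2,98]))
        for nm,T in (('top',P[P[:,2]>122]),('low',P[(P[:,2]<25)&(P[:,2]>8)])):
            if len(T)>15:
                r=cv2.minAreaRect(T[:,:2].astype(np.float32)); print('  ',nm,len(T),np.array(r[0]),np.array(r[1]),r[2],T.mean(0))
E
```

```text
top
[[ 466.1 -266.8    4.6  105.9   21.8  391.4  259.1]
 [ 467.1 -139.3  -16.5  106.4   21.8  337.1  259.3]
 [ 503.8 -378.2   -0.9  103.7   20.5  437.6  243. ]]
z handle 20.81395197650374
z handle 21.264050160350457
z handle 21.079619401943827
[76 77 39 30] 394 z [ 5.9 13.9]
   low 341 [878.8 456.2] [ 35.1 108.3] 37.911216735839844 [883.8 452.6  10.6]
[178  80 120  25] 2078 z [ 6.9 14.2]
   low 1936 [877.6  99.3] [298.5  47.9] 86.12662506103516 [878.1  98.8  10.9]
[176 122  44  55] 544 z [ 6.7 14.6]
   low 500 [734.1 193.9] [ 33.7 155.3] 55.325538635253906 [733.1 194.3  11. ]
[ 86 197  47  25] 764 z [  8.6 130.7]
   top 214 [569.6 374.5] [20.5 57.5] 8.43195915222168 [567.8 373.  128.2]
   low 274 [586.4 376.3] [54.  55.4] 6.548344612121582 [595.5 371.   14. ]
[255 197  26  19] 457 z [ 10.9 131.3]
   top 197 [572.2  19.4] [52.5 19.8] 89.91656494140625 [569.8  19.1 128.7]
   low 233 [602.6  20.1] [24.8 52.7] 0.13608603179454803 [603.3  19.8  14. ]
[158 207  41  25] 631 z [ 10.3 130.7]
   top 216 [545.7 220.9] [56.4 21. ] 85.9754638671875 [544.6 219.5 128.3]
   low 303 [563.1 218.9] [54
[... 315 characters left out ...]
z [  7.4 130.4]
   top 191 [561.  296.4] [214.1  27.7] 83.04727172851562 [556.  282.7 127.8]
   low 319 [579.1 298.5] [224.5  62. ] 83.01325988769531 [576.6 265.   14. ]
[308 116  32  15] 178 z [ 5.2 15.1]
   low 144 [885.5 459.1] [ 37.9 110.3] 29.234477996826172 [884.8 451.4  11.4]
[349 158  60  75] 1270 z [ 7.  15.4]
   low 1196 [879.8  99.9] [301.9  47.9] 86.09549713134766 [878.5  85.1  11.4]
[285 174  57  17] 383 z [ 5.6 14.7]
   low 327 [736.3 193. ] [ 38.6 155.5] 57.23129653930664 [737.  192.2  11. ]
[269 193  29  56] 865 z [  6.9 130.2]
   top 143 [572.1  21.1] [18.3 63.7] 0.5815495252609253 [570.2  16.7 127.9]
   low 261 [590.   19.4] [61.  54.2] 89.53456115722656 [593.   11.   14.5]
```

Emit:
play_rows(
  increments=[
    [[0, 0, 0, 0.149, 0], [0, 0, 0, 0.149, 0], [0, 0, 0, 0.149, 0], [0, 0, 0, 0.149, 0], [0, 0, 0, 0.149, 0], [0, 0, 0, 0.149, 0], [0, 0, 0, 0.146, 0], [-32, 35, 0, 0, 0], [-32, 35, 0, 0, 0], [-32, 35, 0, 0, 0]],
  ],
)

```text
time: 1.1
ee_pos: [0.3751, 0.5129, 0.2308]
tool_rot: [[-0.123, 0.992, -0.0], [0.992, 0.123, -0.001], [-0.001, -0.0, -1.0]]
wrist_force: [0.7, -0.5, -0.6]
opening: 0.0426
finger_force: 0.0
```

Emit:
play_rows(
  increments=[
    [[-32, 35, 0, 0, 0], [-32, 35, 0, 0, 0], [-32, 35, 0, 0, 0], [-32, 35, 0, 0, 0], [-32, 35, 0, 0, 0], [0, 0, 0, 0, 0], [0, 0, 0, 0, 0]],
  ],
)

```text
time: 1.8
ee_pos: [0.5685, 0.3746, 0.2304]
tool_rot: [[-0.118, 0.993, -0.001], [0.993, 0.118, -0.001], [-0.001, -0.001, -1.0]]
wrist_force: [-0.3, 0.5, -0.2]
opening: 0.0426
finger_force: 0.0
```

```bash
cat >> h.py <<'E'
def togo(x,y,phi=None,z=None,turn=None):
    o=arm.get_obs();p=o['ee_pos']*1000;R=o['tool_rot']
    f=np.degrees(np.arctan2(R[1,1],R[0,1]));t=0
    if phi is not None: t=(f-phi+90)%180-90
    if turn is not None: t=turn
    g=np.radians(f-t); d=np.array([x,y])-p[:2]
    print('t %.1f pos'%o['time'],p.round(1),'phi %.1f'%f,'F',o['wrist_force'].round(1),'open %.1f'%(o['opening']*1000),'ff %.0f'%o['finger_force'],'q7 %.0f'%o['qpos'][6],
     '| turn rad %.3f, then tx %.1f ty %.1f tz %.1f'%(np.radians(t),-d[0]*np.sin(g)+d[1]*np.cos(g),d[0]*np.cos(g)+d[1]*np.sin(g),0 if z is None else p[2]-z))
E
python3 - <<'E'
from h import *
togo(567,374,7,92)
E
```

```text
t 1.8 pos [568.5 374.6 230.4] phi 6.8 F [-0.3  0.5 -0.2] open 42.6 ff 0 q7 -25 | turn rad -0.004, then tx -0.4 ty -1.6 tz 138.4
```

Emit:
play_rows(
  increments=[
    [[0, -1.6, 35, 0, 0], [0, 0, 35, 0, 0], [0, 0, 34, 0, 0], [0, 0, 34, 0, 0], [0, 0, 0, 0, 0]],
  ],
)

```text
time: 2.3
ee_pos: [0.5605, 0.3761, 0.0873]
tool_rot: [[-0.125, 0.992, -0.01], [0.992, 0.125, -0.005], [-0.004, -0.01, -1.0]]
wrist_force: [-1.4, -0.1, 0.3]
opening: 0.0423
finger_force: 0.0
```

Run:
```python
from h import *
togo(567,374,7,92)
im,d=grab('side'); im2,_=grab('top')
cv2.imwrite('pics/a1.png',np.hstack([cv2.resize(im[60:260,150:350],(400,400)),cv2.resize(im2[130:330,50:250],(400,400))]))
```

```text
t 2.3 pos [560.5 376.1  87.3] phi 7.2 F [-1.4 -0.1  0.3] open 42.3 ff 0 q7 -24 | turn rad 0.003, then tx -2.8 ty 6.2 tz -4.7
```

View pics/a1.png

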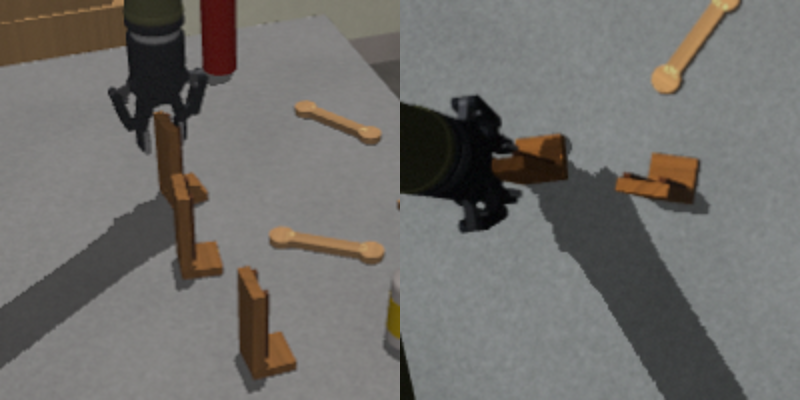

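The fingers straddle the top of the first rest's long leg. I'm tipping it now.

Emit:
play_rows(
  increments=[
    [[0, -7, 0, 0, 0], [0, -7, 0, 0, 0], [0, -7, 0, 0, 0], [0, -7, 0, 0, 0], [0, -7, 0, 0, 0], [0, -7, 0, 0, 0], [0, -6, 2, 0, 0], [0, -7, 3, 0, 0], [0, -7, 3, 0, 0], [0, -6, 2, 0, 0]],
  ],
)

```text
time: 3.4
ee_pos: [0.4975, 0.3677, 0.0827]
tool_rot: [[-0.122, 0.993, -0.001], [0.993, 0.122, -0.001], [-0.0, -0.001, -1.0]]
wrist_force: [-1.0, 0.4, -0.5]
opening: 0.0427
finger_force: 0.1
```

Emit:
play_rows(
  increments=[
    [[0, -2, 5, 0, -0.2], [0, -2, 5, 0, -0.4], [0, -2, 5, 0, -0.6], [0, -1, 8, 0, -0.8], [0, -1, 8, 0, -1], [0, -1, 8, 0, -1], [0, -1, 6, 0, -1], [0, 0, 0, 0, -1]],
  ],
)

```text
time: 4.2
ee_pos: [0.4878, 0.3662, 0.037]
tool_rot: [[-0.122, 0.993, -0.001], [0.993, 0.122, -0.001], [-0.001, -0.002, -1.0]]
wrist_force: [-0.4, 0.3, -0.0]
opening: 0.0853
finger_force: 0.0
```

Run:
```python
from h import *
togo(490,365,7,37)
im,d=grab('side'); im2,_=grab('top')
cv2.imwrite('pics/a2.png',np.hstack([cv2.resize(im[60:260,150:350],(400,400)),cv2.resize(im2[130:330,50:250],(400,400))]))
```

```text
t 4.2 pos [487.8 366.2  37. ] phi 7.0 F [-0.4  0.3 -0. ] open 85.3 ff 0 q7 -28 | turn rad -0.000, then tx -1.5 ty 2.0 tz 0.0
```

View pics/a2.png

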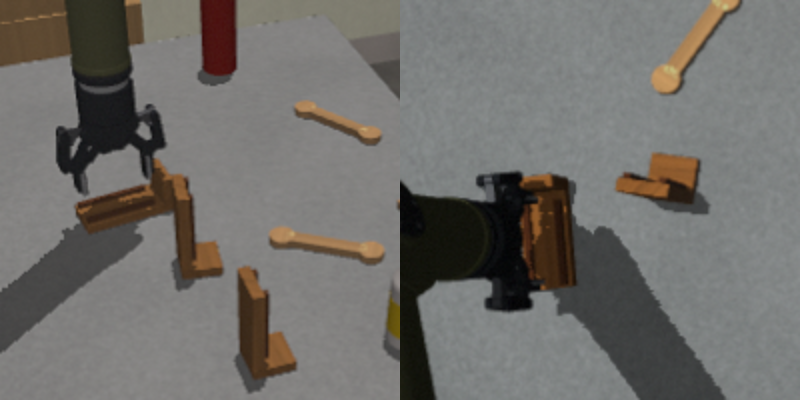

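The first rest is down or nearly so. I'm moving the hand forward to free it and then lifting.

Emit:
play_rows(
  increments=[
    [[0, -4, 4, 0, -1], [0, -6, 4, 0, -1], [0, -6, 4, 0, -1], [0, -6, 4, 0, -1], [0, -4, 0, 0, -1], [0, 0, 0, 0, -1], [0, 0, -40, 0, -1], [0, 0, -50, 0, -1], [0, 0, -50, 0, -1], [0, 0, -50, 0, 0]],
  ],
)

```text
time: 5.3
ee_pos: [0.4628, 0.3633, 0.2147]
tool_rot: [[-0.121, 0.993, 0.001], [0.993, 0.121, 0.001], [0.0, 0.001, -1.0]]
wrist_force: [0.8, 1.1, -0.3]
opening: 0.0733
finger_force: 0.0
```

Run:
```python
from h import *
np.set_printoptions(precision=1,suppress=True)
togo(543.5,221,-6,92)
im,d=grab('top'); 
R,S=rests('top',im,d)
for P,s in zip(R,S):
    P=P*1000
    if s[1]<185: continue
    print(s,len(P),'z',np.percentile(P[:,2],[2,50,98]))
    for nm,T in (('top',P[P[:,2]>124]),('low',P[(P[:,2]<25)&(P[:,2]>8)])):
        if len(T)>15:
            r=cv2.minAreaRect(T[:,:2].astype(np.float32)); print('  ',nm,len(T),np.array(r[0]),np.array(r[1]),r[2],T.mean(0))
```

```text
t 5.3 pos [462.8 363.3 214.7] phi 7.0 F [ 0.8  1.1 -0.3] open 73.3 ff 0 q7 -32 | turn rad 0.226, then tx -133.1 ty 95.1 tz 122.7
[255 197  26  19] 456 z [ 11.5  17.4 131.4]
   top 195 [572.   19.4] [52.6 19.8] 89.37532043457031 [569.6  19.1 128.8]
   low 233 [602.7  20. ] [24.5 52.6] 0.14242856204509735 [603.3  19.7  14.1]
[158 207  41  25] 633 z [  9.9  29.6 130.9]
   top 213 [547.  220.7] [56.9 20.9] 82.37721252441406 [544.6 219.5 128.6]
   low 303 [563.1 219.1] [54.9 53.1] 82.60224151611328 [572.6 215.3  13.8]
[102 217  36  59] 1397 z [ 8.4 15.3 55.2]
   low 1172 [496.3 365.6] [127.   55.8] 6.823298931121826 [491.6 363.6  15.5]
```

Rest 1 lies flat, with its length along 6.8°. Next is rest 2.

Emit:
play_rows(
  increments=[
    [[0, 0, 0, 0.127, 0], [0, 0, 0, 0.126, 0], [-33, 25, 0, 0, 0], [-33, 25, 0, 0, 0], [-33, 25, 0, 0, 0], [-32, 24, 0, 0, 0], [0, 0, 0, 0, 0]],
  ],
)

```text
time: 6.05
ee_pos: [0.5474, 0.2129, 0.2129]
tool_rot: [[0.142, 0.99, 0.003], [0.99, -0.141, -0.003], [-0.003, 0.004, -1.0]]
wrist_force: [-1.2, -1.0, 0.1]
opening: 0.043
finger_force: 0.0
```

Run:
```python
from h import *
togo(543.5,220.5,-7.5,92)
```

```text
t 6.0 pos [547.4 212.9 212.9] phi -8.1 F [-1.2 -1.   0.1] open 43.0 ff 0 q7 -29 | turn rad -0.011, then tx 7.1 ty -4.8 tz 120.9
```

Emit:
play_rows(
  increments=[
    [[0, 0, 20, 0, 0], [0, 0, 0, 0, 0], [0, 0, 0, 0, 0]],
  ],
)

```text
time: 6.35
ee_pos: [0.5433, 0.2211, 0.1922]
tool_rot: [[0.13, 0.992, -0.001], [0.992, -0.13, -0.0], [-0.0, -0.001, -1.0]]
wrist_force: [-0.6, 0.7, -0.1]
opening: 0.0427
finger_force: 0.0
```

Run:
```python
from h import *
togo(543.5,220.5,-7.5,92)
```

```text
t 6.3 pos [543.3 221.1 192.2] phi -7.5 F [-0.6  0.7 -0.1] open 42.7 ff 0 q7 -29 | turn rad 0.001, then tx -0.6 ty 0.3 tz 100.2
```

Emit:
play_rows(
  increments=[
    [[0, 0, 35, 0, 0], [0, 0, 35, 0, 0], [0, 0, 30, 0, 0], [0, 0, 0, 0, 0], [0, -7, 0, 0, 0], [0, -7, 0, 0, 0], [0, -7, 0, 0, 0], [0, -7, 0, 0, 0], [0, -7, 0, 0, 0], [0, -7, 0, 0, 0]],
  ],
)

```text
time: 7.35
ee_pos: [0.5015, 0.2265, 0.0928]
tool_rot: [[0.13, 0.991, 0.0], [0.991, -0.13, 0.001], [0.001, 0.0, -1.0]]
wrist_force: [-1.0, 0.1, -0.6]
opening: 0.0425
finger_force: 0.0
```

Emit:
play_rows(
  increments=[
    [[0, -6, 2, 0, 0], [0, -7, 3, 0, 0], [0, -7, 3, 0, 0], [0, -6, 2, 0, 0], [0, -2, 5, 0, -0.2], [0, -2, 5, 0, -0.4], [0, -2, 5, 0, -0.6], [0, -1, 8, 0, -0.8], [0, -1, 8, 0, -1], [0, -1, 8, 0, -1]],
  ],
)

```text
time: 8.35
ee_pos: [0.4674, 0.2307, 0.0425]
tool_rot: [[0.131, 0.991, 0.0], [0.991, -0.131, -0.0], [-0.0, 0.0, -1.0]]
wrist_force: [-0.8, -1.1, 0.5]
opening: 0.0853
finger_force: 0.0
```

Emit:
play_rows(
  increments=[
    [[0, -5, 6, 0, -1], [0, -6, 4, 0, -1], [0, -6, 4, 0, -1], [0, -6, 4, 0, -1], [0, -4, 4, 0, -1], [0, 0, 0, 0, -1], [0, 0, -40, 0, -1], [0, 0, -50, 0, -1], [0, 0, -50, 0, 0], [0, 0, -50, 0, 0]],
  ],
)

```text
time: 9.35
ee_pos: [0.4406, 0.2341, 0.2137]
tool_rot: [[0.131, 0.991, 0.001], [0.991, -0.131, 0.001], [0.001, 0.001, -1.0]]
wrist_force: [0.5, 1.0, -0.8]
opening: 0.0591
finger_force: 0.0
```

Emit:
play_rows(
  increments=[
    [[0, 0, 0, -0.13, 0], [0, 0, 0, 0, 0]],
  ],
)

```text
time: 9.55
ee_pos: [0.4416, 0.2348, 0.2134]
tool_rot: [[0.001, 1.0, 0.003], [1.0, -0.001, 0.003], [0.003, 0.003, -1.0]]
wrist_force: [-0.9, -0.3, -1.3]
opening: 0.0427
finger_force: 0.0
```

Run:
```python
from h import *
np.set_printoptions(precision=1,suppress=True)
togo(570,19.5,0,92)
im,d=grab('top'); 
R,S=rests('top',im,d)
for P,s in zip(R,S):
    P=P*1000
    if s[1]<185: continue
    print(s,len(P),'z',np.percentile(P[:,2],[2,50,98]))
    for nm,T in (('top',P[P[:,2]>124]),('low',P[(P[:,2]<25)&(P[:,2]>8)])):
        if len(T)>15:
            r=cv2.minAreaRect(T[:,:2].astype(np.float32)); print('  ',nm,len(T),np.array(r[0]),np.array(r[1]),r[2],T.mean(0))
```

```text
t 9.6 pos [441.6 234.8 213.4] phi -0.0 F [-0.9 -0.3 -1.3] open 42.7 ff 0 q7 -31 | turn rad -0.001, then tx -215.3 ty 128.4 tz 121.4
[255 197  26  19] 456 z [ 10.6  17.5 131.4]
   top 195 [572.1  19.4] [19.4 52.5] 0.22406259179115295 [569.7  18.9 128.6]
   low 232 [602.8  20. ] [24.7 52.8] 0.4869230389595032 [603.3  19.8  13.9]
[102 217  33  38] 757 z [ 9.5 16.1 55.9]
   low 544 [519.8 368.7] [80.5 55. ] 6.013665676116943 [519.4 371.2  15.2]
[164 226  32  59] 1352 z [10.4 15.2 55.2]
   low 1184 [474.6 229.2] [ 57.6 125.1] 82.8750228881836 [469.8 229.5  15.5]
```

Rest 2 is flat as well. Now rest 3.

Emit:
play_rows(
  increments=[
    [[-36, 21, 0, 0, 0], [-36, 21, 0, 0, 0], [-36, 21, 0, 0, 0], [-36, 21, 0, 0, 0], [-36, 22, 10, 0, 0], [-35, 22, 10, 0, 0], [0, 0, 0, 0, 0], [0, 0, 0, 0, 0], [0, 0, 0, 0, 0]],
  ],
)

```text
time: 10.5
ee_pos: [0.5676, 0.0205, 0.1903]
tool_rot: [[0.001, 1.0, -0.002], [1.0, -0.001, 0.0], [0.0, -0.002, -1.0]]
wrist_force: [-1.3, 0.2, 1.2]
opening: 0.0429
finger_force: 0.0
```

Run:
```python
from h import *
togo(570,19.5,0,92)
```

```text
t 10.5 pos [567.6  20.5 190.3] phi -0.0 F [-1.3  0.2  1.2] open 42.9 ff 0 q7 0 | turn rad -0.001, then tx -1.0 ty 2.4 tz 98.3
```

Emit:
play_rows(
  increments=[
    [[-1, 2, 35, 0, 0], [0, 0, 35, 0, 0], [0, 0, 28, 0, 0], [0, 0, 0, 0, 0], [0, -7, 0, 0, 0], [0, -7, 0, 0, 0], [0, -7, 0, 0, 0], [0, -7, 0, 0, 0], [0, -7, 0, 0, 0], [0, -7, 0, 0, 0]],
  ],
)

```text
time: 11.5
ee_pos: [0.5278, 0.0183, 0.0937]
tool_rot: [[0.001, 1.0, 0.001], [1.0, -0.001, 0.0], [0.0, 0.001, -1.0]]
wrist_force: [0.2, 0.7, -0.4]
opening: 0.0427
finger_force: 0.0
```

Emit:
play_rows(
  increments=[
    [[0, -6, 2, 0, 0], [0, -7, 3, 0, 0], [0, -7, 3, 0, 0], [0, -6, 2, 0, 0], [0, -2, 5, 0, -0.2], [0, -2, 5, 0, -0.4], [0, -2, 5, 0, -0.6], [0, -1, 8, 0, -0.8], [0, -1, 8, 0, -1], [0, -1, 8, 0, -1]],
  ],
)

```text
time: 12.5
ee_pos: [0.4931, 0.0182, 0.0434]
tool_rot: [[0.001, 1.0, -0.001], [1.0, -0.001, -0.0], [-0.0, -0.001, -1.0]]
wrist_force: [-1.6, -0.0, -0.6]
opening: 0.0853
finger_force: 0.4
```

Emit:
play_rows(
  increments=[
    [[0, -5, 6, 0, -1], [0, -6, 4, 0, -1], [0, -6, 4, 0, -1], [0, -6, 4, 0, -1], [0, -4, 4, 0, -1], [0, 0, 0, 0, -1], [0, 0, -40, 0, -1], [0, 0, -50, 0, -1], [0, 0, -50, 0, 0], [0, 0, -40, 0, 0]],
  ],
)

```text
time: 13.5
ee_pos: [0.4673, 0.0182, 0.2057]
tool_rot: [[0.001, 1.0, 0.004], [1.0, -0.001, 0.001], [0.001, 0.004, -1.0]]
wrist_force: [1.1, 0.6, 0.7]
opening: 0.059
finger_force: 0.0
```

```bash
cat >> h.py <<'E'
def restflat(n='top',im=None,d=None):
    R,S=rests(n,im,d)
    for P,s in zip(R,S):
        P=P*1000
        if P[:,2].max()<40: continue
        T=P[(P[:,2]<26)&(P[:,2]>9)]; r=cv2.minAreaRect(T[:,:2].astype(np.float32))
        U=P[P[:,2]>45]
        print('rest',s,len(P),'z98 %.0f'%np.percentile(P[:,2],98),'rect',np.array(r[0]).round(1),np.array(r[1]).round(1),'ang %.1f'%r[2],'up',U.mean(0).round(1),U.min(0).round(1),U.max(0).round(1), 'strips z95 %.1f floor %.1f'%(np.percentile(T[:,2],95),np.percentile(T[:,2],30)))
E
python3 - <<'E'
from h import *
np.set_printoptions(precision=1,suppress=True)
im,d=grab('top','top1'); restflat('top',im,d); print(chisels('top',im))
im,d=grab('side'); restflat('side',im,d); print(chisels('side',im))
ch=chisels('top',im)
togo(466,-267,95,100)
E
```

```text
rest [102 217  36  59] 1403 z98 55 rect [496.1 365.9] [126.5  56.2] ang 7.2 up [554.1 372.7  53.3] [545.2 346.4  45.9] [563.9 400.5  57.3] strips z95 21.2 floor 13.6
rest [164 226  32  59] 1353 z98 55 rect [474.7 229.5] [ 57.3 124.9] ang 83.0 up [533.8 222.   53.6] [524.7 194.9  45.3] [543.1 250.8  57.5] strips z95 21.3 floor 13.5
[[ 466.  -266.6    4.4  106.1   22.   391.4  259.1]
 [ 467.  -139.3  -16.5  106.7   22.4  337.1  259.3]
 [ 503.8 -377.8   -2.5  104.2   21.5  437.3  242.8]]
rest [349 158  60  74] 1279 z98 15 rect [879.7  99.8] [302.   47.9] ang 86.3 up [762.5 -10.3 137.9] [755.4 -15.5 135.1] [774.1  -1.9 140. ] strips z95 14.1 floor 10.6
rest [192 171  50  34] 874 z98 55 rect [477.  227.4] [ 59.3 125.3] ang 83.1 up [534.8 219.   52.8] [526.  192.6  45.6] [544.9 252.   57.8] strips z95 21.5 floor 13.5
rest [220 219  59  43] 1198 z98 55 rect [501.9  16.9] [125.   60.3] ang 2.2 up [560.3  17.4  52.8] [554.2  -9.5  45.2] [568.3  48.7  57.6] strips z95 21.3 floor 13.5
[[ 504.9 -380.5   -1.8  107.3   22.3  313.2  391. ]
 [ 467.7 -269.5    4.9  107.8   22.   273.7  347. ]
 [ 468.  -142.3  -17.   107.2   23.   254.7  297.6]]
t 13.6 pos [470.5  18.8 208.7] phi -0.1 F [ 1.5 -0.3 -0.7] open 44.2 ff 0 q7 -8 | turn rad 1.482, then tx -29.4 ty 284.3 tz 108.7
```

View pics/top1.png

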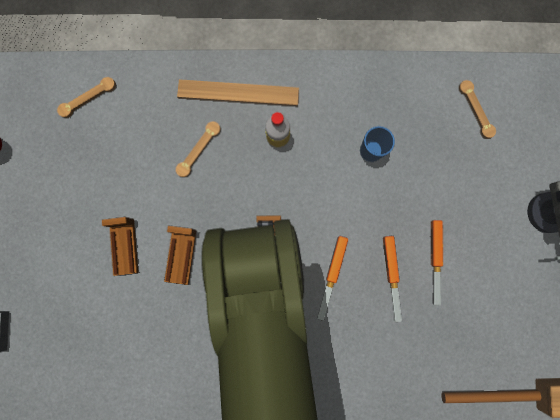

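All three rests are flat with grooves up, and chisels and bystanders are undisturbed. Now I'm going above the nearest chisel, around (467,-141).

Emit:
play_rows(
  increments=[
    [[0, 0, 0, -0.143, -0.4], [0, 0, 0, -0.143, -0.4], [0, 0, 0, -0.143, -0.4], [0, 0, 0, -0.143, -0.4], [0, 0, 0, -0.143, -0.4], [0, 0, 0, -0.143, -0.4], [0, 0, 0, -0.143, -0.4], [0, 0, 0, -0.143, -0.4], [0, 0, 0, -0.143, -0.4], [0, 0, 0, 0, -0.4]],
  ],
)

```text
time: 14.6
ee_pos: [0.4663, 0.0183, 0.2019]
tool_rot: [[-0.96, 0.281, -0.0], [0.281, 0.96, -0.0], [0.0, -0.0, -1.0]]
wrist_force: [0.7, 0.5, -0.2]
opening: 0.0599
finger_force: 0.0
```

Emit:
play_rows(
  increments=[
    [[-11, -39, 0, 0, -0.4], [-11, -39, 20, 0, -0.4], [-11, -39, 30, 0, -0.4], [-10, -38, 40, 0, -0.4], [0, 0, 20, 0, -0.4], [0, 0, 0, 0, -0.4], [0, 0, 0, 0, -0.4]],
  ],
)

```text
time: 15.3
ee_pos: [0.4644, -0.1375, 0.0971]
tool_rot: [[-0.959, 0.282, -0.0], [0.282, 0.959, -0.0], [0.0, -0.0, -1.0]]
wrist_force: [1.0, 0.2, 0.9]
opening: 0.0594
finger_force: 0.0
```

Run:
```python
from h import *
np.set_printoptions(precision=1,suppress=True)
im,d=grab('top'); restflat('top',im,d); print(chisels('top',im))
im,d=grab('side','s2'); restflat('side',im,d); print(chisels('side',im))
togo(467.5,-141,73.5,9)
```

```text
rest [102 217  36  59] 1402 z98 55 rect [496.1 365.5] [126.4  56.2] ang 7.2 up [554.1 372.6  53.1] [545.2 345.3  45.4] [563.7 400.5  58.6] strips z95 21.4 floor 13.6
rest [257 216  24  56] 1269 z98 56 rect [496.2  20. ] [ 52.3 112.9] ang 89.9 up [559.6  19.7  54.2] [553.7  -6.4  50.8] [565.6  46.   59.6] strips z95 21.6 floor 13.8
rest [164 226  32  59] 1352 z98 55 rect [475.9 229.4] [ 56.9 127.2] ang 82.9 up [533.9 222.2  53.5] [524.7 195.   47.3] [543.1 251.   57.9] strips z95 21.3 floor 13.6
[[ 503.8 -377.8   -2.5  104.2   21.5  437.4  242.8]]
rest [349 158  60  74] 1268 z98 16 rect [879.5 100.2] [301.3  47.6] ang 86.2 up [761.7  -9.2 137. ] [752.9 -13.2 133.8] [773.7  -3.3 139.7] strips z95 14.4 floor 10.5
rest [260 219  19  34] 361 z98 56 rect [544.   15.2] [50.  42.3] ang 89.0 up [561.4  11.1  53.3] [554.9 -10.5  45.3] [568.1  43.8  57.2] strips z95 21.3 floor 13.0
[[ 504.9 -380.7   -1.9  107.4   22.4  313.2  391.1]
 [ 467.7 -269.5    4.6  107.8   22.9  273.5  347.1]]
t 15.4 pos [ 465.5 -137.1   98.1] phi 73.7 F [-0.7  0.6  0.7] open 59.8 ff 0 q7 91 | turn rad 0.004, then tx -3.0 ty -3.2 tz 89.1
```

View pics/s2.png

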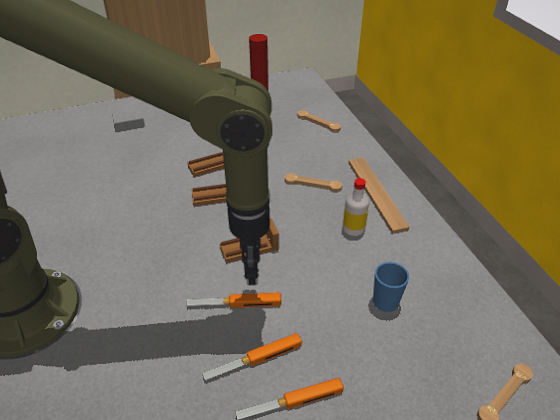

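The chisel still lies under the gripper at about (255,300). I'm lowering and gripping.

Emit:
play_rows(
  increments=[
    [[-3, 2, 30, 0, -0.4], [0, 0, 30, 0, -0.4], [0, 0, 15, 0, -0.4], [0, 0, 8, 0, -0.4], [0, 0, 0, 0, -0.4], [0, 0, 0, 0, -0.4]],
  ],
)

```text
time: 16.0
ee_pos: [0.4687, -0.137, 0.0149]
tool_rot: [[-0.96, 0.281, 0.002], [0.281, 0.96, -0.0], [-0.002, 0.0, -1.0]]
wrist_force: [-0.1, 0.4, 1.0]
opening: 0.06
finger_force: 0.0
```

Run:
```python
from h import *
togo(467.5,-141,73.5,9)
```

```text
t 16.0 pos [ 468.7 -137.    14.9] phi 73.7 F [-0.1  0.4  1. ] open 60.0 ff 0 q7 99 | turn rad 0.003, then tx -0.0 ty -4.2 tz 5.9
```

Emit:
play_rows(
  increments=[
    [[0, -4, 6, 0, -0.4], [0, 0, 0, 0, -0.2], [0, 0, 0, 0, 1], [0, 0, 0, 0, 1], [0, 0, 0, 0, 1], [0, 0, 0, 0, 1], [0, 0, 0, 0, 1]],
  ],
)

```text
time: 16.7
ee_pos: [0.467, -0.1408, 0.0084]
tool_rot: [[-0.96, 0.281, 0.001], [0.281, 0.96, 0.0], [-0.001, 0.0, -1.0]]
wrist_force: [-0.9, 0.1, 5.2]
opening: 0.0221
finger_force: 59.8
```

Run:
```python
from h import *
togo(467.5,-141,73.5,9)
```

```text
t 16.7 pos [ 467.  -140.8    8.4] phi 73.7 F [-0.9  0.1  5.2] open 22.1 ff 60 q7 100 | turn rad 0.003, then tx -0.5 ty -0.1 tz -0.6
```

Emit:
play_rows(
  increments=[
    [[0, 0, -20, 0, 1], [0, 0, -40, 0, 1], [0, 0, -40, 0, 1], [0, 0, 0, -0.143, 1], [0, 0, 0, -0.142, 1], [0, 0, 0, 0, 1], [-6, 30, 0, 0, 1], [-6, 35, 0, 0, 1], [-7, 35, 0, 0, 1], [-6, 35, 0, 0, 1]],
  ],
)

```text
time: 17.7
ee_pos: [0.4912, -0.0044, 0.1073]
tool_rot: [[-1.0, 0.004, -0.001], [0.004, 1.0, -0.0], [0.001, -0.0, -1.0]]
wrist_force: [1.0, -0.3, -1.2]
opening: 0.0229
finger_force: 59.3
```

Emit:
play_rows(
  increments=[
    [[0, 24, 0, 0, 1], [0, 0, 0, 0, 1], [0, 0, 0, 0, 1], [0, 0, 0, 0, 1]],
  ],
)

```text
time: 18.1
ee_pos: [0.4912, 0.017, 0.1076]
tool_rot: [[-1.0, 0.003, -0.001], [0.003, 1.0, -0.001], [0.001, -0.001, -1.0]]
wrist_force: [0.6, -0.3, -0.5]
opening: 0.0222
finger_force: 59.3
```

Run:
```python
from h import *
np.set_printoptions(precision=1,suppress=True)
im,d=grab('side','s3'); im2,_=grab('top')
z=(arm.get_obs()['ee_pos'][2]-0.0084)+.022
print(chisels('side',im,z)); print(chisels('top',im2,z))
togo(492,18.5,90,24)
cv2.imwrite('pics/s3.png',np.hstack([cv2.resize(im[130:330,150:350],(400,400)),cv2.resize(im2[150:350,200:400],(400,400))]))
```

```text
[[ 480.4 -428.6   -1.9   94.7   19.6  313.2  391. ]
 [ 447.6 -330.5    4.9   95.2   19.4  273.7  347. ]]
[[ 467.4 -240.1    4.6   95.    19.5  391.3  259.1]
 [ 501.2 -339.8   -2.5   93.4   19.3  437.3  242.8]]
t 18.2 pos [491.4  17.  107.7] phi 89.8 F [-0.1 -0.3 -1.6] open 22.5 ff 59 q7 88 | turn rad -0.003, then tx -0.6 ty 1.5 tz 83.7
```

View pics/s3.png

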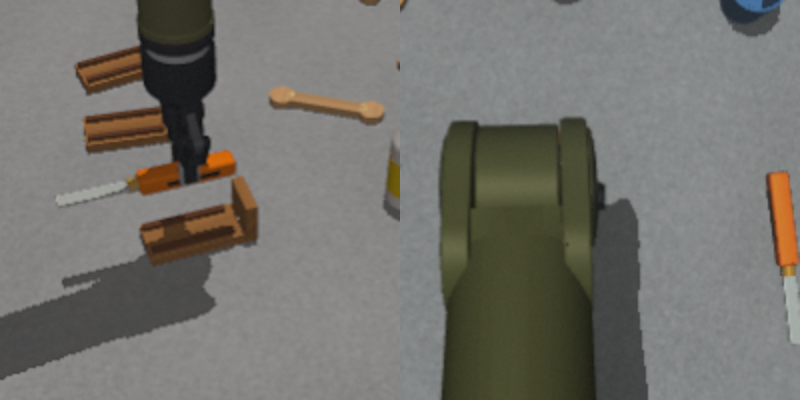

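The side view shows the chisel held level above the third rest and in line with its groove. I'm lowering it.

Emit:
play_rows(
  increments=[
    [[-0.6, 1.5, 30, 0, 1], [0, 0, 25, 0, 1], [0, 0, 15, 0, 1], [0, 0, 6, 0, 1], [0, 0, 0, 0, 1], [0, 0, 3, 0, 1], [0, 0, 3, 0, 1], [0, 0, 0, 0, 1]],
  ],
)

```text
time: 19.0
ee_pos: [0.4923, 0.0199, 0.0262]
tool_rot: [[-1.0, -0.0, 0.001], [-0.0, 1.0, 0.0], [-0.001, 0.0, -1.0]]
wrist_force: [-0.1, -0.7, -1.0]
opening: 0.0223
finger_force: 59.3
```

Run:
```python
from h import *
np.set_printoptions(precision=1,suppress=True)
togo(492,18.5,90,24)
im,d=grab('side');print(chisels('side',im,.037))
cv2.imwrite('pics/s4.png',cv2.resize(im[190:290,170:320],(750,500)))
```

```text
t 19.0 pos [492.3  19.9  26.2] phi 90.0 F [-0.1 -0.7 -1. ] open 22.3 ff 59 q7 93 | turn rad 0.000, then tx 0.3 ty -1.4 tz 2.2
[[ 501.2 -387.9   -1.9  105.4   21.9  313.2  391. ]
 [ 464.6 -278.8    4.9  105.9   21.8  273.7  347.1]]
```

View pics/s4.png

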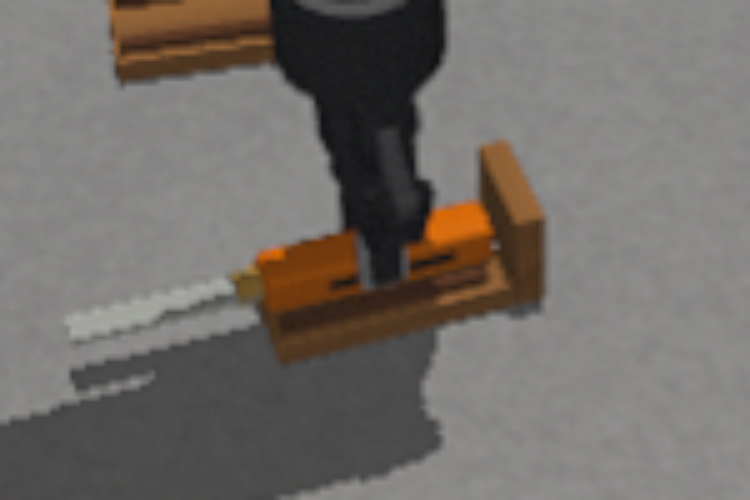

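The handle sits between the strips with its butt close to the upright leg. Lowering the last 2 mm, releasing and lifting.

Emit:
play_rows(
  increments=[
    [[0, -1, 2, 0, 1], [0, 0, 0, 0, 1], [0, 0, 0, 0, 0.3], [0, 0, 0, 0, 0], [0, 0, 0, 0, -0.2], [0, 0, 0, 0, -0.4], [0, 0, -30, 0, -0.4], [0, 0, -40, 0, -0.4], [0, 0, -40, 0, -0.4], [0, -40, -20, 0, -0.4]],
  ],
)

```text
time: 20.05
ee_pos: [0.4943, -0.0162, 0.1573]
tool_rot: [[-1.0, -0.009, 0.005], [-0.009, 1.0, 0.003], [-0.005, 0.003, -1.0]]
wrist_force: [2.0, -0.7, 0.0]
opening: 0.06
finger_force: 0.0
```

Emit:
play_rows(
  increments=[
    [[0, -45, 0, 0, -0.4], [0, -45, 0, 0, -0.4], [0, -45, 0, 0, -0.4], [0, -45, 0, 0, -0.4], [0, -45, 0, 0, -0.4], [0, 0, 0, -0.09, -0.4], [0, 0, 0, 0, -0.4]],
  ],
)

```text
time: 20.75
ee_pos: [0.4915, -0.2478, 0.1538]
tool_rot: [[-0.996, -0.087, -0.0], [-0.087, 0.996, -0.0], [0.0, -0.0, -1.0]]
wrist_force: [0.4, 0.3, -1.1]
opening: 0.0597
finger_force: 0.0
```

Run:
```python
from h import *
np.set_printoptions(precision=1,suppress=True)
im,d=grab('side');im2,d2=grab('top')
print(chisels('side',im)); print(chisels('top',im2)); print('hi');print(chisels('side',im,.037)); print(chisels('top',im2,.037))
togo(467,-268,94.8,9)
restflat('top',im2,d2)
cv2.imwrite('pics/s5.png',np.hstack([cv2.resize(im[190:290,170:270],(400,400)),cv2.resize(im2[190:310,215:335],(400,400))]))
```

```text
[[ 504.9 -380.8   -1.9  107.4   22.6  313.3  391.1]]
[[492.5  18.4   0.  109.2  21.1 269.5 248.5]]
hi
[[ 501.2 -388.    -1.9  105.5   22.2  313.3  391.1]]
[[492.3  17.9   0.  107.5  20.8 269.5 248.5]]
t 20.9 pos [ 492.3 -245.3  153.7] phi 95.1 F [-0.4 -0.5 -0.3] open 59.8 ff 0 q7 128 | turn rad 0.006, then tx 27.2 ty -20.5 tz 144.7
rest [102 217  36  59] 1410 z98 55 rect [496.4 366.4] [127.2  56.8] ang 7.1 up [554.2 372.1  53.1] [545.3 345.3  45.4] [563.8 401.3  58.3] strips z95 21.4 floor 13.5
rest [257 216  24  62] 1303 z98 55 rect [496.2  20. ] [ 52.3 113. ] ang 89.9 up [559.7  19.8  53.8] [553.6  -6.4  49.5] [565.7  46.   58.3] strips z95 22.5 floor 14.7
rest [164 226  32  59] 1346 z98 55 rect [475.7 229.5] [ 57.4 127.4] ang 83.1 up [533.8 222.1  53.9] [524.7 195.2  47. ] [543.  249.9  59.5] strips z95 21.3 floor 13.5
```

View pics/s5.png

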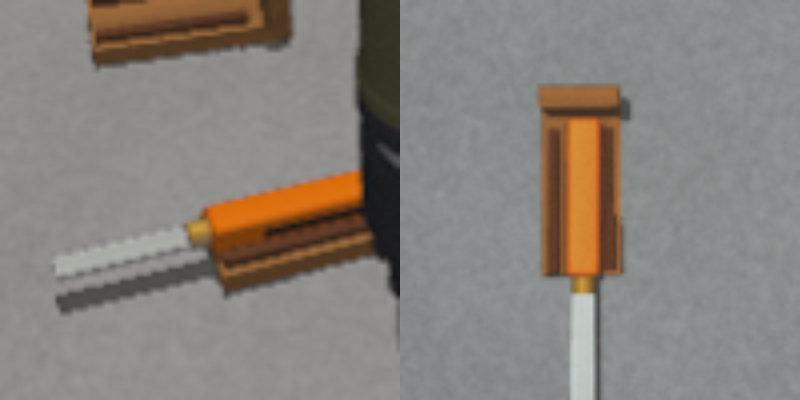

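The first chisel sits squarely in its groove in both views. Next is the middle chisel, bound for rest 2.

Emit:
play_rows(
  increments=[
    [[13, -11, 0, 0, -0.4], [14, -10, 0, 0, -0.4], [0, 0, 40, 0, -0.4], [0, 0, 40, 0, -0.4], [0, 0, 14, 0, -0.4], [0, 0, 0, 0, -0.4], [0, 0, 0, 0, -0.4]],
  ],
)

```text
time: 21.55
ee_pos: [0.4676, -0.2704, 0.0612]
tool_rot: [[-0.996, -0.09, 0.001], [-0.09, 0.996, -0.001], [-0.001, -0.001, -1.0]]
wrist_force: [1.3, -0.4, 0.9]
opening: 0.0598
finger_force: 0.0
```

Run:
```python
from h import *
np.set_printoptions(precision=1,suppress=True)
im,d=grab('side');print(chisels('side',im))
togo(467,-268,94.6,9)
cv2.imwrite('pics/s6.png',cv2.resize(im[290:410,180:340],(800,600)))
```

```text
[[ 504.7 -380.7   -2.1  107.9   22.7  313.   391.1]]
t 21.6 pos [ 468.2 -270.5   61.7] phi 95.2 F [ 0.7 -0.7 -0.2] open 60.0 ff 0 q7 136 | turn rad 0.010, then tx 1.0 ty 2.6 tz 52.7
```

View pics/s6.png

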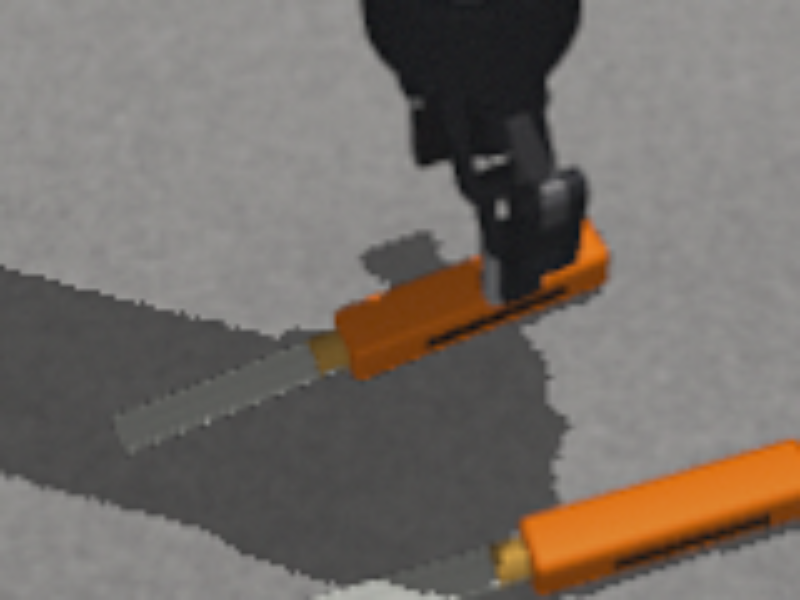

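The chisel hasn't moved and the fingers are above its handle. Lowering and gripping.

Emit:
play_rows(
  increments=[
    [[1, 2.5, 20, 0.01, -0.4], [0, 0, 20, 0, -0.4], [0, 0, 13, 0, -0.4], [0, 0, 0, 0, -0.4], [0, 0, 0, 0, 0.5], [0, 0, 0, 0, 1], [0, 0, 0, 0, 1], [0, 0, 0, 0, 1], [0, 0, 0, 0, 1]],
  ],
)

```text
time: 22.5
ee_pos: [0.467, -0.2678, 0.0082]
tool_rot: [[-0.997, -0.08, 0.002], [-0.08, 0.997, -0.001], [-0.002, -0.001, -1.0]]
wrist_force: [-2.0, 0.7, 6.7]
opening: 0.0222
finger_force: 60.3
```

Run:
```python
from h import *
togo(467,-268,94.6,9)
```

```text
t 22.5 pos [ 467.  -267.8    8.2] phi 94.6 F [-2.   0.7  6.7] open 22.2 ff 60 q7 139 | turn rad -0.000, then tx 0.0 ty -0.2 tz -0.8
```

Emit:
play_rows(
  increments=[
    [[0, 0, -20, 0, 1], [0, 0, -45, 0, 1], [0, 0, -45, 0, 1], [0, 0, 0, 0.101, 1], [0, 0, 0, 0.101, 1], [0, 0, 0, 0, 1], [4, 30, 0, 0, 1], [5, 40, 0, 0, 1], [5, 40, 0, 0, 1], [5, 40, 0, 0, 1]],
  ],
)

```text
time: 23.5
ee_pos: [0.4647, -0.1146, 0.1166]
tool_rot: [[-0.993, 0.12, -0.0], [0.12, 0.993, 0.0], [0.0, 0.0, -1.0]]
wrist_force: [1.3, 0.6, -2.3]
opening: 0.0223
finger_force: 59.5
```

Emit:
play_rows(
  increments=[
    [[5, 40, 0, 0, 1], [5, 40, 0, 0, 1], [5, 40, 0, 0, 1], [5, 40, 0, 0, 1], [5, 40, 0, 0, 1], [5, 40, 0, 0, 1], [5, 40, 0, 0, 1], [5, 40, 0, 0, 1], [4, 24, 0, 0, 1], [0, 0, 0, 0, 1]],
  ],
)

```text
time: 24.5
ee_pos: [0.4622, 0.2353, 0.1164]
tool_rot: [[-0.994, 0.112, -0.0], [0.112, 0.994, 0.0], [0.0, 0.0, -1.0]]
wrist_force: [0.8, 0.1, -2.4]
opening: 0.0225
finger_force: 59.5
```

Emit:
play_rows(
  increments=[
    [[0, 0, 0, 0, 1], [0, 0, 0, 0, 1]],
  ],
)

```text
time: 24.7
ee_pos: [0.4635, 0.2292, 0.1166]
tool_rot: [[-0.992, 0.122, -0.0], [0.122, 0.992, -0.001], [0.0, -0.001, -1.0]]
wrist_force: [0.6, 0.1, -0.8]
opening: 0.022
finger_force: 59.5
```

Run:
```python
from h import *
np.set_printoptions(precision=1,suppress=True)
togo(464.4,230.2,83,24)
im,d=grab('side');im2,d2=grab('top')
print(chisels('top',im2,.037)); print(chisels('side',im,.022))
cv2.imwrite('pics/s7.png',np.hstack([cv2.resize(im[110:250,130:270],(400,400)),cv2.resize(im2[190:330,120:260],(400,400))]))
```

```text
t 24.7 pos [463.5 229.2 116.6] phi 83.0 F [ 0.6  0.1 -0.8] open 22.0 ff 60 q7 58 | turn rad -0.000, then tx -0.8 ty 1.1 tz 92.6
[[ 492.3   17.9    0.   107.5   20.8  269.5  248.5]
 [ 503.4 -372.    -2.5  102.6   21.2  437.2  242.8]]
[[ 505.2 -380.5   -1.9  106.8   21.9  313.3  390.9]
 [ 496.9   29.6    0.3  110.9   22.3  244.3  239.7]]
```

View pics/s7.png

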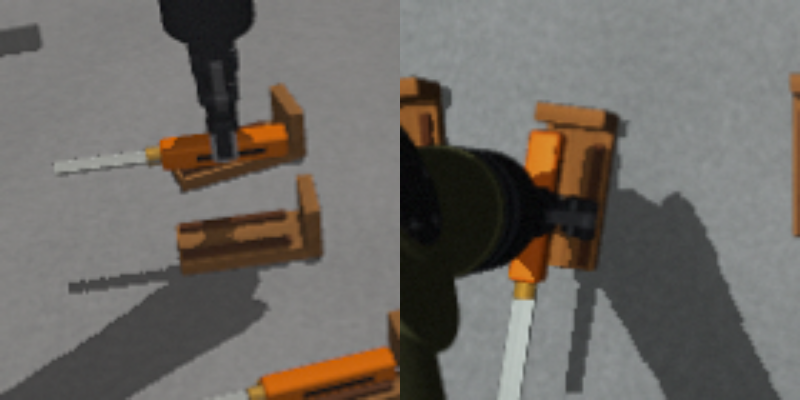

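The chisel is parallel to rest 2 in both views. The offset seen from above is only due to its height. I'm lowering it.

Emit:
play_rows(
  increments=[
    [[-1, 1, 35, 0, 1], [0, 0, 30, 0, 1], [0, 0, 15, 0, 1], [0, 0, 0, 0, 1], [0, 0, 5, 0, 1], [0, 0, 3, 0, 1], [0, 0, 3, 0, 1], [0, 0, 0, 0, 1]],
  ],
)

```text
time: 25.6
ee_pos: [0.4647, 0.2319, 0.0262]
tool_rot: [[-0.993, 0.121, 0.0], [0.121, 0.993, 0.0], [-0.0, 0.001, -1.0]]
wrist_force: [-0.5, -0.1, -1.4]
opening: 0.0227
finger_force: 59.5
```

Run:
```python
from h import *
togo(464.4,230.2,83,24)
im,d=grab('side');im2,d2=grab('top')
cv2.imwrite('pics/s8.png',np.hstack([cv2.resize(im[130:230,170:270],(400,400)),cv2.resize(im2[190:310,130:250],(400,400))]))
```

```text
t 25.6 pos [464.7 231.9  26.2] phi 83.0 F [-0.5 -0.1 -1.4] open 22.7 ff 59 q7 62 | turn rad 0.000, then tx 0.1 ty -1.7 tz 2.2
```

View pics/s8.png

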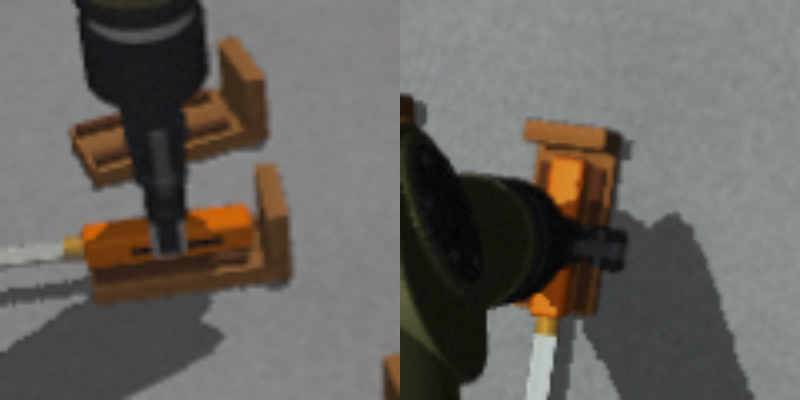

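Emit:
play_rows(
  increments=[
    [[-1, -1.7, 0, 0, 1], [0, 0, 2, 0, 1], [0, 0, 0, 0, 1], [0, 0, 0, 0, 0.3], [0, 0, 0, 0, 0], [0, 0, 0, 0, -0.2], [0, 0, 0, 0, -0.4], [0, 0, -30, 0, -0.4], [0, 0, -45, 0, -0.4], [0, 0, -45, 0, -0.4]],
  ],
)

```text
time: 26.7
ee_pos: [0.4648, 0.2294, 0.1449]
tool_rot: [[-0.993, 0.122, -0.001], [0.122, 0.993, -0.001], [0.001, -0.001, -1.0]]
wrist_force: [0.8, 1.5, -0.4]
opening: 0.06
finger_force: 0.0
```

Emit:
play_rows(
  increments=[
    [[5, -45, 0, 0, -0.4], [5, -45, 0, 0, -0.4], [5, -45, 0, 0, -0.4], [0, -45, 0, 0, -0.4], [-5, -45, 0, 0, -0.4], [-10, -45, 0, 0, -0.4], [-10, -45, 0, 0, -0.4], [0, 0, 0, 0, -0.4], [0, 0, 0, 0, -0.4]],
  ],
)

```text
time: 27.6
ee_pos: [0.4369, -0.0846, 0.144]
tool_rot: [[-0.992, 0.125, 0.0], [0.125, 0.992, 0.001], [-0.0, 0.001, -1.0]]
wrist_force: [-0.3, 0.2, 0.4]
opening: 0.0601
finger_force: 0.0
```

Run:
```python
from h import *
np.set_printoptions(precision=1,suppress=True)
im,d=grab('side');im2,d2=grab('top')
print(chisels('side',im)); print(chisels('top',im2)); print('hi');print(chisels('side',im,.037)); print(chisels('top',im2,.037))
togo(504.5,-379.2,88,9)
restflat('top',im2,d2)
cv2.imwrite('pics/s9.png',np.hstack([cv2.resize(im[130:230,170:270],(400,400)),cv2.resize(im2[190:310,130:250],(400,400))]))
```

```text
[[ 504.9 -380.6   -1.9  107.3   22.3  313.2  391. ]]
[[ 465.5  231.9   -6.5  109.9   22.9  177.7  260. ]
 [ 492.5   18.4    0.   109.2   21.1  269.5  248.5]
 [ 503.8 -377.6   -0.3  103.6   21.5  437.4  242.8]]
hi
[[ 501.2 -387.9   -1.9  105.4   21.9  313.2  391. ]]
[[ 465.7  228.1   -6.5  108.2   22.6  177.7  260. ]
 [ 492.3   17.9    0.   107.5   20.8  269.5  248.5]
 [ 503.4 -371.8   -0.3  101.9   21.2  437.4  242.8]]
t 27.7 pos [436.9 -82.7 143.8] phi 83.1 F [0.4 0.5 0.5] open 59.9 ff 0 q7 85 | turn rad -0.085, then tx -77.9 ty -294.0 tz 134.8
rest [102 217  36  59] 1407 z98 55 rect [496.3 365.8] [127.2  56.6] ang 6.8 up [554.1 372.4  53.3] [545.2 346.2  45.1] [563.7 401.1  58.1] strips z95 21.5 floor 13.5
rest [257 216  24  62] 1304 z98 56 rect [496.2  19.9] [ 52.2 112.8] ang 90.0 up [559.7  19.8  53.9] [553.8  -6.4  49.6] [565.7  46.1  57.8] strips z95 22.2 floor 14.4
rest [165 226  31  64] 1377 z98 55 rect [473.2 229.8] [ 57.  132.2] ang 83.3 up [533.8 222.3  53.5] [524.8 195.1  46.1] [543.1 250.9  57.9] strips z95 22.5 floor 14.5
```

View pics/s9.png

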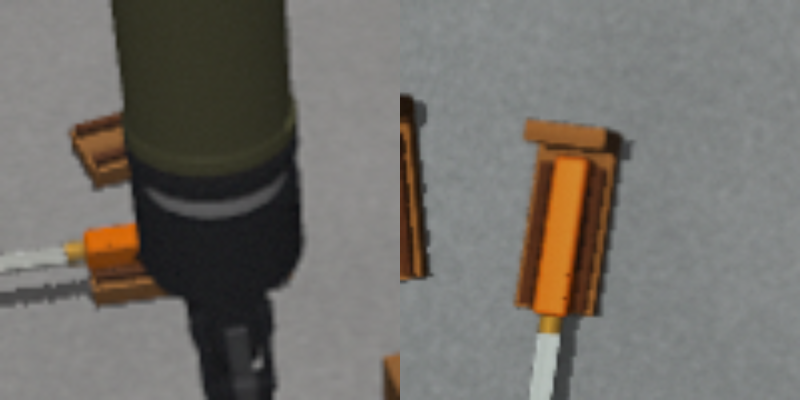

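The second chisel is seated in rest 2. Now the third chisel.

Emit:
play_rows(
  increments=[
    [[0, 0, 0, -0.09, -0.4], [0, 0, 0, 0, -0.4], [-11, -42, 0, 0, -0.4], [-11, -42, 0, 0, -0.4], [-11, -42, 0, 0, -0.4], [-11, -42, 0, 0, -0.4], [-11, -42, 0, 0, -0.4], [-11, -42, 0, 0, -0.4], [-12, -42, 0, 0, -0.4], [0, 0, 0, 0, -0.4]],
  ],
)

```text
time: 28.7
ee_pos: [0.5037, -0.3866, 0.1427]
tool_rot: [[-0.999, 0.04, -0.003], [0.04, 0.999, -0.005], [0.003, -0.005, -1.0]]
wrist_force: [-0.4, -1.4, -0.1]
opening: 0.06
finger_force: 0.0
```

Emit:
play_rows(
  increments=[
    [[0, 0, 40, 0, -0.4], [0, 0, 35, 0, -0.4], [0, 0, 15, 0, -0.4], [0, 0, 0, 0, -0.4], [0, 0, 0, 0, -0.4]],
  ],
)

```text
time: 29.2
ee_pos: [0.5065, -0.3801, 0.0549]
tool_rot: [[-1.0, 0.031, 0.001], [0.031, 1.0, -0.0], [-0.001, -0.0, -1.0]]
wrist_force: [0.7, 0.2, 0.6]
opening: 0.0601
finger_force: 0.0
```

Run:
```python
from h import *
np.set_printoptions(precision=1,suppress=True)
im,d=grab('side');im2,d2=grab('top')
togo(504.5,-379.2,88.4,9)
# same handle's front-left contour vs before: butt/front extents in orange mask, side view lower region
f=np.load('/tmp/side0.npz')['im']
for I in (f,im):
    m=cv2.inRange(cv2.cvtColor(I,cv2.COLOR_BGR2HSV),(5,150,80),(18,255,255)); m[:372]=0; m[:,420:]=0
    x,y,w,h=cv2.boundingRect(m); print(x,y,w,h,(m>0).sum())
for I,D in ((im2,d2),):
    X=cloud('top',D)*1000
    for u,v in ((269,235),(269,265),(180,248),(176,275)): print(u,v,X[v-1:v+2,u-1:u+2].reshape(-1,3).mean(0))
```

```text
t 29.3 pos [ 506.9 -380.8   55.9] phi 88.2 F [-0.5  0.6  0.5] open 59.7 ff 0 q7 145 | turn rad -0.004, then tx 2.4 ty 1.6 tz 46.9
278 378 65 31 850
282 384 61 25 521
269 235 [523.   19.1  36.4]
269 265 [456.9  15.6 141.7]
180 248 [493.4 223.7  36.3]
176 275 [432.  231.4  35.9]
```

Both placed handles have their tops at 36 mm, so they are flat. The third chisel is unmoved, so I'm gripping it.

Emit:
play_rows(
  increments=[
    [[2, 1.5, 20, 0, -0.4], [0, 0, 15, 0, -0.4], [0, 0, 10, 0, -0.4], [0, 0, 0, 0, -0.4], [0, 0, 0, 0, -0.4], [0, 0, 0, 0, 0.5], [0, 0, 0, 0, 1], [0, 0, 0, 0, 1], [0, 0, 0, 0, 1], [0, 0, 0, 0, 1]],
  ],
)

```text
time: 30.3
ee_pos: [0.5041, -0.3792, 0.0098]
tool_rot: [[-0.999, 0.032, 0.001], [0.032, 0.999, -0.001], [-0.001, -0.001, -1.0]]
wrist_force: [-1.0, -0.4, 6.2]
opening: 0.0225
finger_force: 61.1
```

Run:
```python
from h import *
togo(504.5,-379.2,88.4,9)
```

```text
t 30.3 pos [ 504.1 -379.2    9.8] phi 88.2 F [-1.  -0.4  6.2] open 22.5 ff 61 q7 147 | turn rad -0.004, then tx -0.4 ty 0.0 tz 0.8
```

Emit:
play_rows(
  increments=[
    [[0, 0, -20, 0, 1], [0, 0, -45, 0, 1], [0, 0, -45, 0, 1], [0, 0, 0, 0, 1], [2, 25, 0, 0, 1], [2, 40, 0, 0, 1], [2, 40, 0, 0, 1], [2, 40, 0, 0, 1], [2, 40, 0, 0, 1], [2, 40, 0, 0, 1]],
  ],
)

```text
time: 31.3
ee_pos: [0.4979, -0.1514, 0.1178]
tool_rot: [[-0.999, 0.032, -0.001], [0.032, 0.999, 0.0], [0.001, 0.0, -1.0]]
wrist_force: [1.8, -0.2, -1.3]
opening: 0.0222
finger_force: 60.4
```

Emit:
play_rows(
  increments=[
    [[2, 40, 0, 0, 1], [2, 40, 0, 0, 1], [2, 40, 0, 0, 1], [2, 40, 0, 0, 1], [2, 40, 0, 0, 1], [2, 40, 0, 0, 1], [2, 40, 0, 0, 1], [2, 40, 0, 0, 1], [2, 40, 0, 0, 1], [2, 40, 0, 0, 1]],
  ],
)

```text
time: 32.3
ee_pos: [0.4905, 0.2485, 0.1179]
tool_rot: [[-1.0, 0.031, -0.001], [0.031, 1.0, -0.0], [0.001, -0.0, -1.0]]
wrist_force: [1.4, -0.2, -1.2]
opening: 0.0224
finger_force: 60.4
```

Emit:
play_rows(
  increments=[
    [[3, 40, 0, 0, 1], [3, 40, 0, 0, 1], [3, 25, 0, 0, 1], [0, 0, 0, -0.077, 1], [0, 0, 0, -0.077, 1], [0, 0, 0, 0, 1], [0, 0, 0, 0, 1]],
  ],
)

```text
time: 33.0
ee_pos: [0.4855, 0.3518, 0.1182]
tool_rot: [[-0.993, -0.12, -0.001], [-0.12, 0.993, -0.001], [0.001, -0.0, -1.0]]
wrist_force: [-0.3, -0.8, -0.4]
opening: 0.0223
finger_force: 60.4
```

Run:
```python
from h import *
np.set_printoptions(precision=1,suppress=True)
togo(485.5,363.5,97,26)
im,d=grab('side');im2,d2=grab('top')
print(chisels('side',im,.022)); print(chisels('top',im2,.037))
cv2.imwrite('pics/s10.png',np.hstack([cv2.resize(im[90:230,130:270],(400,400)),cv2.resize(im2[190:330,60:200],(400,400))]))
```

```text
t 33.0 pos [485.5 351.8 118.2] phi 96.9 F [-0.3 -0.8 -0.4] open 22.3 ff 60 q7 73 | turn rad -0.002, then tx -1.4 ty 11.6 tz 92.2
[[496.9  29.6   0.3 110.9  22.2 244.3 239.7]]
[[467.1 227.4  -5.6 104.9  22.1 178.5 258.2]
 [492.3  17.9   0.  107.5  20.8 269.5 248.5]]
```

View pics/s10.png

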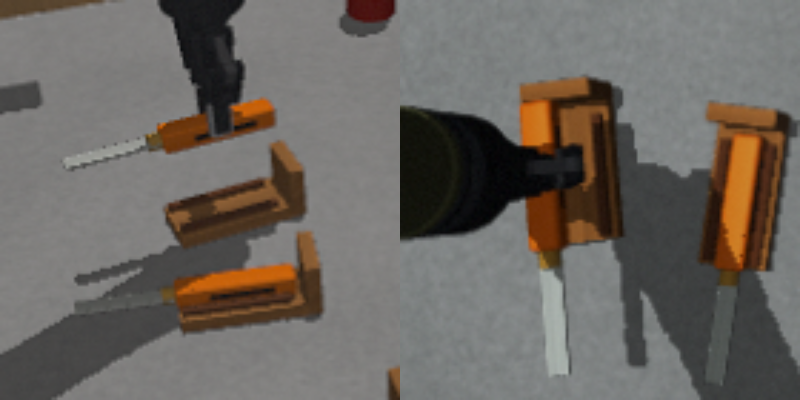

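The third chisel is held level and parallel to rest 1. I'm shifting it sideways and lowering.

Emit:
play_rows(
  increments=[
    [[-1, 11.5, 0, 0, 1], [0, 0, 30, 0, 1], [0, 0, 30, 0, 1], [0, 0, 10, 0, 1], [0, 0, 0, 0, 1], [0, 0, 0, 0, 1], [0, 0, 0, 0, 1]],
  ],
)

```text
time: 33.8
ee_pos: [0.4866, 0.3645, 0.0506]
tool_rot: [[-0.993, -0.122, 0.002], [-0.122, 0.993, 0.002], [-0.002, 0.002, -1.0]]
wrist_force: [0.5, 0.3, -0.6]
opening: 0.022
finger_force: 60.4
```

Run:
```python
from h import *
togo(485.5,363.5,97,26)
```

```text
t 33.8 pos [486.6 364.5  50.6] phi 97.0 F [ 0.5  0.3 -0.6] open 22.0 ff 60 q7 75 | turn rad -0.000, then tx 1.2 ty -0.9 tz 24.6
```

Emit:
play_rows(
  increments=[
    [[1, -1, 8, 0, 1], [0, 0, 8, 0, 1], [0, 0, 4, 0, 1], [0, 0, 3, 0, 1], [0, 0, 0, 0, 1], [0, 0, 0, 0, 1]],
  ],
)

```text
time: 34.4
ee_pos: [0.4846, 0.3628, 0.0301]
tool_rot: [[-0.993, -0.122, -0.003], [-0.122, 0.993, 0.002], [0.003, 0.002, -1.0]]
wrist_force: [-11.0, -5.5, 30.3]
opening: 0.0221
finger_force: 64.3
```

Run:
```python
from h import *
togo(485.5,363.5,97,25)
im,d=grab('side');im2,d2=grab('top')
cv2.imwrite('pics/s11.png',np.hstack([cv2.resize(im[110:210,160:260],(400,400)),cv2.resize(im2[190:310,70:190],(400,400))]))
```

```text
t 34.4 pos [484.6 362.8  30.1] phi 97.0 F [-11.   -5.5  30.3] open 22.1 ff 64 q7 76 | turn rad -0.000, then tx -1.0 ty 0.5 tz 5.1
```

View pics/s11.png

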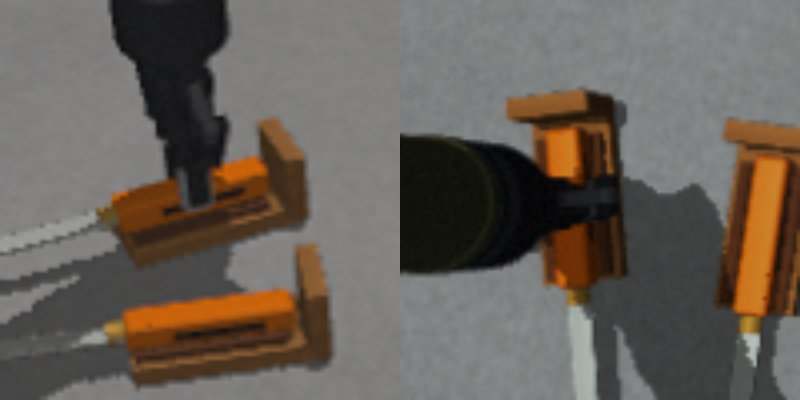

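There's 30 N of contact at z=30 mm, so the handle is on a strip or tilted. Raising it to measure.

Emit:
play_rows(
  increments=[
    [[0, 0, -8, 0, 1], [0, 0, -10, 0, 1], [0, 0, 0, 0, 1], [0, 0, 0, 0, 1]],
  ],
)

```text
time: 34.9
ee_pos: [0.4845, 0.3627, 0.0436]
tool_rot: [[-0.993, -0.122, 0.0], [-0.122, 0.993, -0.0], [-0.0, -0.0, -1.0]]
wrist_force: [0.3, -0.5, -1.8]
opening: 0.0223
finger_force: 60.4
```

Run:
```python
from h import *
np.set_printoptions(precision=1,suppress=True)
togo(485.5,363.5,97,25)
for n in('side','top'):
    im,d=grab(n); X=cloud(n,d)*1000
    hsv=cv2.cvtColor(im,cv2.COLOR_BGR2HSV)
    m=(cv2.inRange(hsv,(5,170,60),(18,255,255))>0)&(d>0)&(X[...,1]>300)&(X[...,1]<430)&(X[...,2]>20)
    P=X[m]; z98=np.percentile(P[:,2],90)
    u=np.array([np.cos(np.radians(7)),np.sin(np.radians(7))]); v=np.array([-u[1],u[0]])
    s=P[:,:2]@u; l=P[:,:2]@v
    print(n,len(P),'s',np.percentile(s,[1,99]),'tcp s,l',np.array([arm.get_obs()['ee_pos'][:2]*1000])@np.c_[u,v])
    for a in range(int(s.min()),int(s.max()),12):
        k=(s>=a)&(s<a+12)
        if k.sum()>8: print(a,k.sum(),'ztop %.1f'%np.percentile(P[k,2],92),'l',np.percentile(l[k][P[k,2]>np.percentile(P[k,2],92)-4],[5,50,95]))
    # strips of rest: dark brown
```

```text
t 34.9 pos [484.5 362.7  43.6] phi 97.0 F [ 0.3 -0.5 -1.8] open 22.3 ff 60 q7 75 | turn rad 0.000, then tx -1.1 ty 0.7 tz 18.6
side 299 s [472.3 593.9] tcp s,l [[524.8 300.8]]
470 41 ztop 55.2 l [286.7 297.4 307.6]
482 43 ztop 55.4 l [285.7 295.9 309.1]
494 42 ztop 56.1 l [287.6 295.2 308.5]
506 31 ztop 55.4 l [285.7 297.5 305.8]
542 32 ztop 55.6 l [289.6 296.5 305.4]
554 41 ztop 56.0 l [286.7 296.7 307.4]
566 41 ztop 56.7 l [284.3 297.8 307.9]
578 11 ztop 55.1 l [290.6 296.3 300. ]
top 501 s [470.4 600.4] tcp s,l [[524.7 300.7]]
462 22 ztop 56.3 l [292.6 299.9 307.1]
474 53 ztop 56.9 l [290.6 298.7 306.9]
486 55 ztop 57.2 l [290.4 299.4 307.8]
498 54 ztop 55.9 l [289.5 298.8 307.1]
534 13 ztop 60.3 l [279.4 288.  296.5]
546 57 ztop 56.4 l [289.  297.3 305.5]
558 57 ztop 55.9 l [289.2 297.7 308. ]
570 46 ztop 56.9 l [289.2 298.4 308.1]
582 70 ztop 55.8 l [280.1 303.1 326. ]
594 69 ztop 55.3 l [278.4 302.1 325.7]
```

The handle is level, but the top camera reads about 2 mm low here: the handle shows at 298.6 against the TCP at 300.7. The rest's groove is therefore about 3.5 mm further to +y, so I'm correcting and lowering.

Emit:
play_rows(
  increments=[
    [[0, 3.5, 0, 0, 1], [0, 0, 0, 0, 1], [0, 0, 8, 0, 1], [0, 0, 3, 0, 1], [0, 0, 3, 0, 1], [0, 0, 0, 0, 1], [0, 0, 0, 0, 1]],
  ],
)

```text
time: 35.7
ee_pos: [0.4842, 0.366, 0.0298]
tool_rot: [[-0.993, -0.122, -0.0], [-0.122, 0.993, -0.0], [0.0, -0.0, -1.0]]
wrist_force: [0.8, 0.3, -0.9]
opening: 0.0224
finger_force: 60.4
```

Run:
```python
from h import *
togo(485.5,367,97,25)
```

```text
t 35.7 pos [484.2 366.   29.8] phi 97.0 F [ 0.8  0.3 -0.9] open 22.4 ff 60 q7 75 | turn rad -0.000, then tx -1.4 ty 0.8 tz 4.8
```

Emit:
play_rows(
  increments=[
    [[-1, 0.5, 2, 0, 1], [0, 0, 1.5, 0, 1], [0, 0, 0, 0, 1], [0, 0, 0, 0, 1]],
  ],
)

```text
time: 36.1
ee_pos: [0.4851, 0.3667, 0.0264]
tool_rot: [[-0.993, -0.122, 0.0], [-0.122, 0.993, -0.0], [-0.0, -0.0, -1.0]]
wrist_force: [0.7, -0.5, -2.0]
opening: 0.0229
finger_force: 60.4
```

Run:
```python
from h import *
togo(485.5,367,97,25)
```

```text
t 36.1 pos [485.1 366.7  26.4] phi 97.0 F [ 0.7 -0.5 -2. ] open 22.9 ff 60 q7 76 | turn rad 0.000, then tx -0.4 ty 0.2 tz 1.4
```

In the groove with no contact force. Lowering slightly more, releasing and retreating.

Emit:
play_rows(
  increments=[
    [[0, 0, 1.5, 0, 1], [0, 0, 0, 0, 1], [0, 0, 0, 0, 0.3], [0, 0, 0, 0, 0], [0, 0, 0, 0, -0.2], [0, 0, 0, 0, -0.4], [0, 0, -30, 0, -0.4], [0, 0, -45, 0, -0.4], [0, 0, -50, 0, -0.4], [0, 0, -50, 0, -0.4]],
  ],
)

```text
time: 37.1
ee_pos: [0.4849, 0.3663, 0.2017]
tool_rot: [[-0.993, -0.122, -0.0], [-0.122, 0.993, -0.0], [0.0, -0.0, -1.0]]
wrist_force: [0.2, 0.7, 0.4]
opening: 0.0596
finger_force: 0.0
```

Emit:
play_rows(
  increments=[
    [[-10, -45, 0, 0, -0.4], [-10, -45, 0, 0, -0.4], [0, -45, 0, 0, -0.4], [0, -45, 0, 0, -0.4], [0, -45, 0, 0, -0.4], [0, -45, 0, 0, -0.4], [0, -45, 0, 0, -0.4], [0, -45, 0, 0, -0.4], [0, -45, 0, 0, -0.4], [0, -45, 0, 0, -0.4]],
  ],
)

```text
time: 38.1
ee_pos: [0.5598, -0.0791, 0.2002]
tool_rot: [[-0.992, -0.122, 0.001], [-0.122, 0.992, 0.001], [-0.001, 0.001, -1.0]]
wrist_force: [0.2, -0.3, -0.3]
opening: 0.06
finger_force: 0.0
```

Emit:
play_rows(
  increments=[
    [[0, -45, 0, 0, -0.4], [0, -45, 0, 0, -0.4], [0, -45, 0, 0, -0.4], [0, 0, 0, 0, -0.4], [0, 0, 0, 0, -0.4], [0, 0, 0, 0, -0.4]],
  ],
)

```text
time: 38.7
ee_pos: [0.5766, -0.21, 0.1997]
tool_rot: [[-0.992, -0.123, -0.0], [-0.123, 0.992, 0.001], [-0.0, 0.001, -1.0]]
wrist_force: [0.3, 1.5, 0.2]
opening: 0.06
finger_force: 0.0
```

Run:
```python
from h import *
np.set_printoptions(precision=1,suppress=True)
togo(485.5,367,97,25)
im,d=grab('side');im2,d2=grab('top')
print(chisels('side',im,.037)); print(chisels('top',im2,.037))
X=cloud('top',d2)*1000
for r in chisels('top',im2,.037):
    u=np.array([np.cos(np.radians(r[2])),np.sin(np.radians(r[2]))])
    m=(cv2.inRange(cv2.cvtColor(im2,cv2.COLOR_BGR2HSV),(5,170,60),(18,255,255))>0)&(np.abs((X[...,:2]-r[:2])@np.array([-u[1],u[0]]))<8)
    s=(X[...,:2]-r[:2])@u
    print(r[:3],[np.round(np.median(X[m&(abs(s-a)<6)][:,2]),1) for a in(-45,-20,0,20,45)])
a=cv2.resize(im[105:270,150:290],(390,460)); b=cv2.resize(im2[190:310,90:290],(410,246)); c=np.zeros((460,410,3),np.uint8); c[:246]=b; c[246:]=cv2.resize(im2[60:240,100:400],(410,214))
cv2.imwrite('pics/s12.png',np.hstack([a,c]))
```

```text
t 38.7 pos [ 576.6 -210.   199.7] phi 97.1 F [0.3 1.5 0.2] open 60.0 ff 0 q7 131 | turn rad 0.002, then tx 20.1 ty 583.8 tz 174.7
[[493.4  14.7   0.3 108.9  22.6 244.7 239.7]]
[[465.9 228.   -6.8 109.1  22.7 177.8 260. ]
 [485.4 365.2   6.8 109.   23.5 118.8 251.5]
 [492.3  17.9   0.  107.5  20.8 269.5 248.5]]
[465.9 228.   -6.8] [np.float64(35.8), np.float64(36.4), np.float64(36.1), np.float64(35.9), np.float64(36.1)]
[485.4 365.2   6.8] [np.float64(35.3), np.float64(35.7), np.float64(35.6), np.float64(35.3), np.float64(35.4)]
[492.3  17.9   0. ] [np.float64(35.8), np.float64(36.3), np.float64(36.0), np.float64(35.6), np.float64(35.2)]
```

View pics/s12.png

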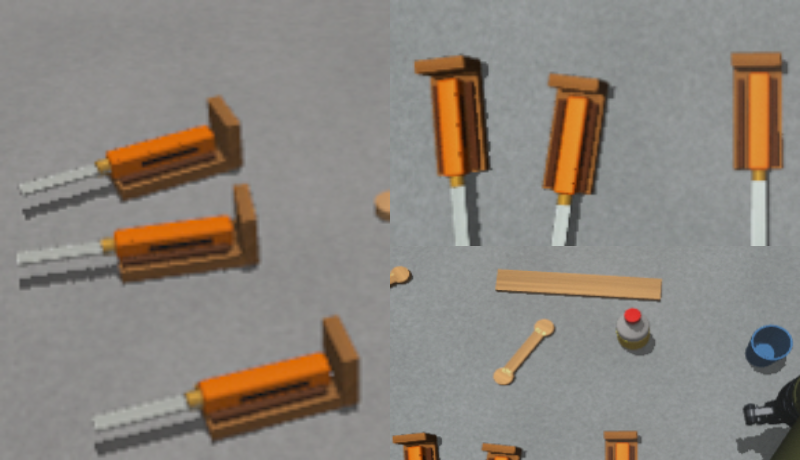

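All three chisels lie flat in their grooves, with handle tops level at about 36 mm and butts close to the uprights. The bystanders are where they were, so I'm handing in.

```bash
python3 -c "
from station import workorder
print(workorder.sign_off())"
```

```text
the job is handed in; nothing more can be done
None
```

I tipped all three rests onto their long legs, laid each of the three chisels flat in its own groove with its butt about 7–8 mm from the upright leg, left the bystanders untouched, and handed the job in at about 39 s.

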